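# Tighten the mould clamp with the big hex key

## Task

Take the square-headed hex key out of its wooden stand, feel for the sunken hex screw in the steel plate on top of the mould clamp with light pressure, and seat the key fully in it. Then turn it slowly clockwise in quarter turns, regripping the head, until the screw comes up against its stop with the jaw closed on the mould, without forcing it beyond. Leave the key standing in the screw, and do not disturb the cup, the spool or the stapler.

Things in the scene. Friction and masses are not known exactly. Their poses are not given: they have to be found in the camera images.
- clamp: Mould clamp, bolted down: grey base plate 222 x 200 x 12 mm, a grey gear housing on it, and on that a dark steel plate 92 x 132 x 10 mm with one round bore at its centre. Origin: on the table under the nominal screw axis; +x points from the screw to the jaw and the lying mould (axis 115 mm along +x, parallel to y, top 76 mm high), z up.
- clamp_top (a point): NOMINAL screw axis at the level of the steel plate's flat top, 52 mm above the table, axes as the clamp's. The plate can be shifted along the mould: it was left, and stays stiffly, anywhere up to 22 mm off this point along the clamp's +y or -y (exact along x), unmeasured, and bore, screw and jaw with it. Feel for the bore with a few newtons; over 30 N of push overloads it.
- socket_floor (a point): NOMINAL point (off like clamp_top) on the floor of the socket, 28 mm above the table. The plate's bore is round, 37 mm wide, 10 mm deep; at its bottom, concentric, is the screw's hex socket, 31.6 mm across flats, 14 mm deeper (floor 24 mm below the plate's top), its angle unknown. The key drops right in only within about 5 degrees of the socket's angle (it repeats every 60).
- jaw (a joint): Travel of the jaw towards the mould in m: 2.5 mm per radian of clockwise turn (seen from above) of the screw. Starts at 0 to 2.5 mm; closed on the mould at the screw's hard stop, 7.5 mm. The screw has a light viscous drag (under 0.3 N m at 0.5 rad/s), so turn it slowly; at the stop the torque shoots up past 0.5 N m within 0.1 rad, and over about 3 N m overloads it.
- key_grip (a point): Centre of the key's head, a black square block 28 x 28 mm (flats facing its x and y), 24 mm high (along z), on a 16 mm thick steel shank (z points up out of the head when the key stands upright). The key's tip is 72 mm below this point. The key weighs 0.17 to 0.27 kg.
- key_tip (a point): Tip of the key: the lowest point on its axis, axes as key_grip. The hex end is 30 mm across flats (34.6 mm across corners), 26 mm long, with two flats facing +x and -x; its last 7 mm taper to 24 mm across flats. The key starts upright in its stand, tip 12 mm above the table.
- stand: Fixed wooden block 80 x 80 x 45 mm with a 31.5 x 36.2 mm hole 33 mm deep in its top, in which the key stands loosely, its axes along the stand's. Origin: centre of the underside.
- cup_red: Red cup 82 mm wide, 93 mm high, origin at the underside. Bystander.
- spool: Spool of wick about 61 x 104 x 66 mm with its loose end, origin at the underside. Bystander.
- the_stapler: White and black stapler 93 x 21 x 27 mm, origin at the underside. Bystander.
Things that resemble listed ones, but are neither listed nor needed, are in the scene too. Of the things that look like the part that bears key_grip, the smallest one is meant.

How it is judged:
On the way, in this order (a step that is already met when the one before it is completed fails the run):
1. the key is lifted out of its stand (height (world z) of key_tip above 0.05 m), for 0.1 s.
2. the key is seated upright on the floor of the hex socket, before the jaw is closed (z of key_tip in the frame of clamp_top below -0.02 m and horizontal distance between key_tip and clamp_top below 0.027 m and angle between key_tip's own z axis and vertical below 0.15 rad and value of joint jaw below 0.0065 m), for 0.2 s.
At the end, for the whole second after the job is handed in: The jaw is closed on the mould (travel over 7.0 of 7.5 mm) and the key stands released in the screw's socket, its tip at least 19 mm below the steel plate's top, within 0.2 rad of upright (value of joint jaw above 0.007 m and z of key_tip in the frame of clamp_top below -0.019 m and horizontal distance between key_tip and clamp_top below 0.027 m and angle between key_tip's own z axis and vertical below 0.2 rad); the robot touches nothing.
It fails at once if the clamp is pressed hard (over 100 N of contact forces added up) while the key is not seated (contact force between clamp and anything else above 100 N and not (z of key_tip in the frame of clamp_top below -0.02 m)).
It fails at once if the screw is forced: over 450 N of contact forces added up (contact force between clamp and anything else above 450 N).
It fails at once if the cup, the spool or the stapler is moved by more than 3 cm (distance of any of cup_red, spool, the_stapler from where it was at the start of the episode above 0.03 m).
It also fails if it takes over 72 s, if anything falls off the work surface, if the arm or the gripper's body presses on something with over 40 N, if the wrist force passes 120 N, or if a joint passes its speed limit or range.

## Robot

A 6-joint arm with a two-finger parallel gripper is mounted at the origin on the work surface; the furniture and walls round the work are solid. World frame = base frame: x ahead of the robot, y to its left, z up, the work surface at z = 0. Lengths are in m, angles in rad, forces in N, time in s.
With the tool pointing down it reaches from about 0.3 to 0.825 m from the base axis. Payload 5.4 kg.
Tool frame: the origin (TCP) lies at the very end of the fingers, on their centre line; the grasp point (between the pads) lies 19 mm behind it (r.grasp_offset is the y of the grasp point in the tool frame, in m); y points along the fingers, z is the direction in which the jaws open and shut, and the axes are right-handed (so a half turn about y gives the same grasp; the last joint's range is limited). The gripper opens to 92 mm and grips with 3 to 60 N. Pads are 20 mm wide; open, the fingers measure 128 mm over their backs; the gripper's body (75 mm by 189 mm) begins 69 mm behind the grasp point.
Start: joints at [-1.338, 0.158, 1.597, -0, 1.386, -0.21], TCP at [0.246, -0.52, 0.215] pointing down, gripper open.
Joint ranges: [-2.91, 2.91], [-0.94, 2.29], [0.18, 2.7], [-1.29, 4.43], [0.17, 2.64], [-3, 3]. Speed limits (rad/s): [2.57, 2.57, 3.14, 3.14, 3.14, 3.14].

## Interface

Orientations are given as a unit quaternion [w, x, y, z].
In Python, from station import r, viewer, sign_off gives the robot as it stands.
- The arm moves only by the tool jog_arm, never from a script. Its argument "motion" is a list of rows, each a list of 5 numbers: the shift along the tool's x, y, z in mm, then the turn about the tool's y in rad, then the opening, from -1 (shut) to 1 (fully open). A call has 1 to 20 rows; each row shifts and turns the commanded pose from where the row before left it, along the tool's axes as they then stand; what a row does not reach is not made up. A row lasts 1/10 s, in which the tool goes at most 50 mm and 8.59 degrees, less where a joint would pass 70% of its speed; a pose out of reach is approached as far as the arm can. A call is refused whole if a number of a shift passes 50 or a number of a turn 0.15, either way. A call with a gripper value outside its range is refused whole. The fingers move at their own pace and stop on an object; the grip force is fixed at half the most. Time passes only in rows, so rows that do not move let the fingers close. It gives the time, the measured TCP pose, the force and the opening at its end, in the units of the state.
- r.read_state(): the state, without advancing time (a new reading comes with each control period).
- viewer.get_image(name): name is "scene" or "top" or "wrist"; returns a dict with "pixels" (480x640x3 uint8, red, green, blue), "range_z" (480x640 float32, m along the optical axis (not along the pixel's ray), 0 where there is no reading), "camera_matrix" (3x3 intrinsics, pixels), "D" ([k1, k2, p1, p2, k3] as OpenCV has them; the pictures are not rectified), "world_to_cam" (4x4, takes a point from world to camera coordinates); the wrist camera has in their place "T_tool_cam" (4x4, takes a point from camera to tool coordinates, whose origin is the TCP and whose axes are the tool frame's). Camera axes: x right, y down, z forward; pixel columns grow to the right and rows downward; lengths in m; the calibration is good to about 2 mm. A picture is of the moment at which its call begins: read the wrist's pose just before it.
- sign_off(): hands the job in, once; it reports no verdict.
The state is a dict: "t": time; "joints": joint angles; "joint_vel": joint speeds; "tau": joint torques, N m; "eef_pos": TCP position; "orientation": TCP orientation; "contact_force": force on the tool from outside, world axes, zero at the start; "torque": the same for the moment, N m; "grip_width": opening from 0.0 (shut) to 1.0 (fully open).
Only numpy, scipy, OpenCV 4.12 (cv2) and the standard library are available. Lean on these libraries where they do the work, as an engineer would, in place of code of your own. Each camera call takes 0.05 s, during which the arm holds its last target.

## Working session

There is one attempt and no reset: what is moved stays moved. The work goes in short steps, Python scripts to look and compute and a tool call to move; the robot and the scene stay as the last step left them, time stands still between calls to the robot, and variables do not carry over. Pictures are saved under pics/ and viewed, and the job is handed in when it is done.

Besides the shell and the picture viewer there is one more tool, called after "Call:" by a JSON object that holds its "api" and its "payload". jog_arm: Moves the arm, as the interface text tells. Its arguments: {"type":"object","properties":{"motion":{"type":"array","items":{"type":"array","items":{"type":"number"}}}},"required":["motion"]}

```bash
ls; mkdir -p pics; python3 - <<'E'
from station import r, viewer
import cv2
s=r.read_state()
for k,v in s.items(): print(k,v)
print(r.grasp_offset)
for n in ["scene","top","wrist"]:
    im=viewer.get_image(n)
    cv2.imwrite(f"pics/{n}0.png",im["pixels"][:,:,::-1])
    print(n,im["camera_matrix"],im["D"],im.get("world_to_cam"),im.get("T_tool_cam"))
E
```

```text
pics
t 0.0
joints [-1.33810938e+00  1.59031866e-01  1.59819282e+00  5.81082626e-06
  1.38619609e+00 -2.10060952e-01]
joint_vel [-0.00020702  0.00052527  0.00249226 -0.00019945 -0.00029302  0.00072925]
tau [ 1.45275997e-03 -3.85570943e+01 -3.22110701e+01  7.03173224e-02
  3.77198006e-02 -1.39459780e-04]
eef_pos [ 0.2462031  -0.51894993  0.21364831]
orientation [ 0.15525388 -0.15526447  0.69049716 -0.68920451]
contact_force [0.26744497 0.588462   0.42712528]
torque [0.00407231 0.01685685 0.00522482]
grip_width 0.9975972803648679
-0.0187
scene [[474.36685231   0.         314.41186487]
 [  0.         474.36685231 229.01973175]
 [  0.           0.           1.        ]] [-0.1093715  0.         0.         0.         0.       ] [[ 0.38161552 -0.92399563 -0.02452891 -0.10536665]
 [-0.48461138 -0.17740883 -0.85655001  0.29807   ]
 [ 0.78709682  0.33875976 -0.51548076  0.74188073]
 [ 0.          0.          0.          1.        ]] None
top [[506.14976307   0.         317.9854862 ]
 [  0.         506.14976307 244.94526543]
 [  0.           0.           1.        ]] [-0.07741739  0.          0.          0.          0.        ] [[-0.0202573  -0.99973475  0.01095801  0.08717434]
 [-0.98883935  0.01841604 -0.14784311  0.48199974]
 [ 0.14760209 -0.01383062 -0.98895012  1.04029713]
 [ 0.          0.          0.          1.        ]] None
wrist [[332.7961975    0.         318.97060346]
 [  0.         332.7961975  243.88232641]
 [  0.           0.           1.        ]] [-0.02401969  0.          0.          0.          0.        ] None [[ 7.75371444e-04  9.59202835e-01  2.82717740e-01 -7.96918937e-02]
 [ 8.57021157e-04 -2.82718359e-01  9.59202583e-01 -1.69613019e-01]
 [ 9.99999332e-01 -5.01443207e-04 -1.04126887e-03 -6.46360572e-04]
 [ 0.00000000e+00  0.00000000e+00  0.00000000e+00  1.00000000e+00]]
```

View pics/scene0.png

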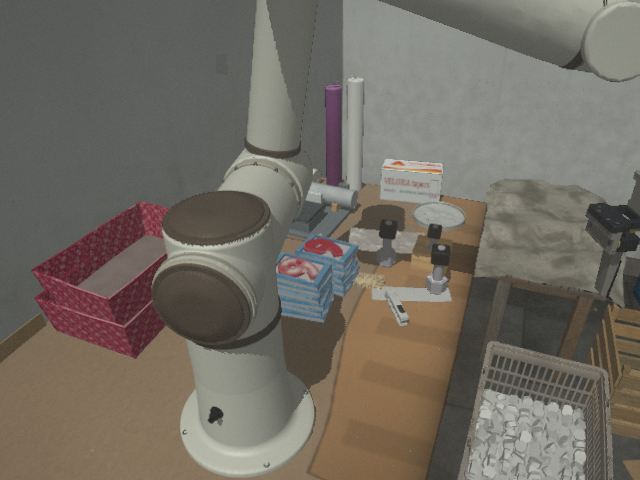

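View pics/top0.png

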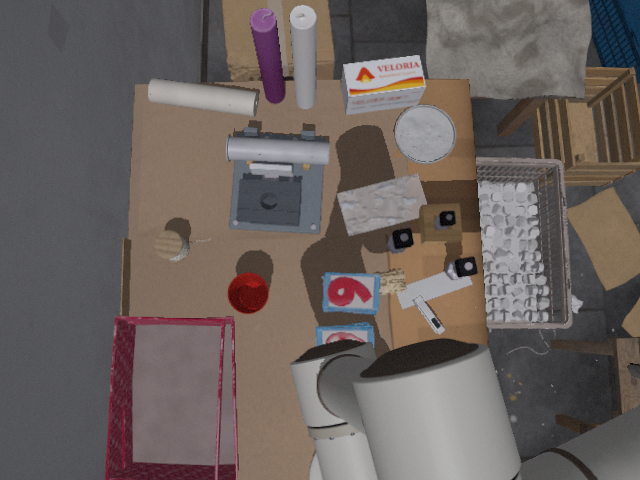

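View pics/wrist0.png

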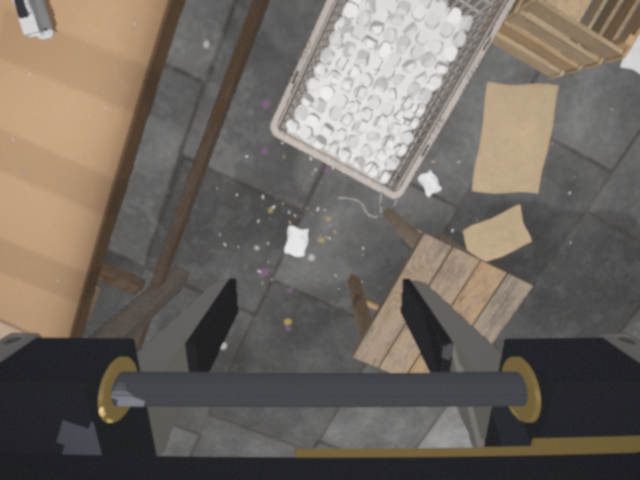

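The top view shows the clamp at about px (275,190), with its bore near (269,200). The candidate keys are in the stand (447,219), and loose at (402,238) and (466,266). The cup is at (248,293), the spool at (172,246) and the stapler at (430,315). Next I'll zoom in and measure.

```bash
cat > h.py <<'E'
import numpy as np, cv2
from scipy.spatial.transform import Rotation as R
from station import r, viewer
def pose():
    s=r.read_state(); q=s["orientation"]
    T=np.eye(4);T[:3,:3]=R.from_quat([q[1],q[2],q[3],q[0]]).as_matrix();T[:3,3]=s["eef_pos"]
    return T,s
def grab(n,save=None):
    T,s=pose()
    im=viewer.get_image(n)
    C=T@np.array(im["T_tool_cam"]) if n=="wrist" else np.linalg.inv(np.array(im["world_to_cam"]))
    im["C"]=C
    if save: cv2.imwrite(f"pics/{save}.png",im["pixels"][:,:,::-1])
    return im
def rays(im,uv):
    p=cv2.undistortPoints(np.array(uv,float).reshape(-1,1,2),im["camera_matrix"],np.array(im["D"])).reshape(-1,2)
    d=np.c_[p,np.ones(len(p))]@im["C"][:3,:3].T
    return im["C"][:3,3],d
def onplane(im,uv,z):
    o,d=rays(im,uv); return o+d*((z-o[2])/d[:,2])[:,None]
def deproj(im,uv):
    o,d=rays(im,uv); uv=np.array(uv).reshape(-1,2).astype(int)
    return o+d*im["range_z"][uv[:,1],uv[:,0]][:,None]
def cloud(im):
    v,u=np.mgrid[0:480,0:640]
    P=deproj(im,np.c_[u.ravel(),v.ravel()]).reshape(480,640,3)
    return P
def proj(im,P):
    W=np.linalg.inv(im["C"]); rv=cv2.Rodrigues(W[:3,:3])[0]
    return cv2.projectPoints(np.array(P,float).reshape(-1,1,3),rv,W[:3,3],im["camera_matrix"],np.array(im["D"]))[0].reshape(-1,2)
E
python3 - <<'E'
from h import *
im=grab("top"); P=cloud(im)
I=im["pixels"][:,:,::-1]
a=cv2.resize(I[110:250,215:340],None,fx=5,fy=5,interpolation=cv2.INTER_CUBIC)
b=cv2.resize(I[170:350,330:490],None,fx=4.5,fy=4,interpolation=cv2.INTER_CUBIC)
b=cv2.resize(I[190:340,370:490],None,fx=4,fy=4,interpolation=cv2.INTER_CUBIC)
cv2.imwrite("pics/a.png",a[:600]);cv2.imwrite("pics/b.png",b)
for n,uv in dict(bore=(269,200),key=(447,219),d1=(402,238),d2=(466,266),stand=(430,235),plate=(250,190),cup=(248,293),spool=(172,246),stap=(430,315),marble=(380,205),house=(280,170),mould=(280,150),table=(200,300)).items(): print(n,P[uv[1],uv[0]].round(4))
E
```

```text
bore [0.5849 0.1818 0.0294]
key [ 0.523  -0.185   0.0963]
d1 [ 0.4831 -0.0882  0.1114]
d2 [ 0.4249 -0.2144  0.1084]
stand [ 0.5    -0.1618  0.0397]
plate [0.6017 0.2201 0.0533]
cup [ 0.3866  0.2313 -0.0025]
spool [0.4825 0.3806 0.0655]
stap [ 0.3307 -0.1567  0.0244]
marble [ 0.5758 -0.0625  0.002 ]
house [0.6406 0.1552 0.0662]
mould [0.6862 0.1552 0.0621]
table [ 0.3731  0.3354 -0.0006]
```

View pics/a.png

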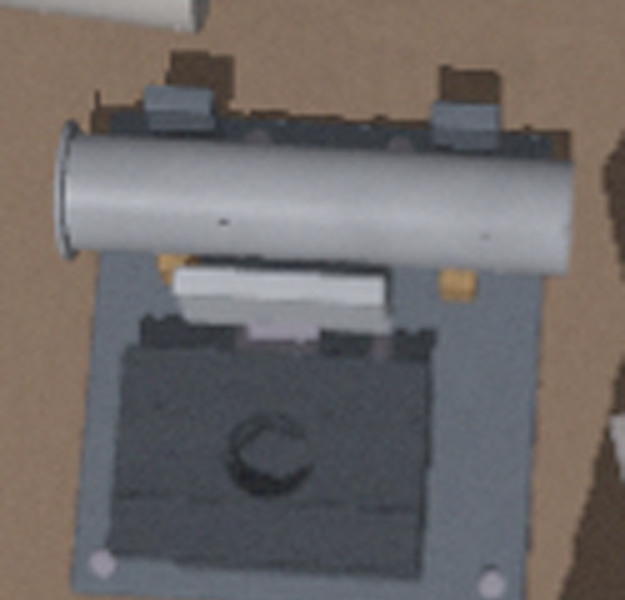

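View pics/b.png

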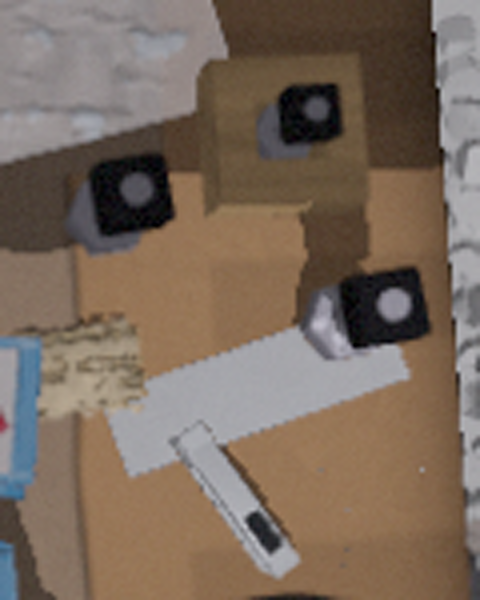

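```bash
cat >> h.py <<'E'
def delta(target, yaw_z=None):
    """tool-frame shift in mm to reach world TCP target; turn about tool y so tool z has world heading yaw_z"""
    T,s=pose(); d=T[:3,:3].T@(np.array(target)-T[:3,3])*1000
    z=T[:3,2]; cur=np.arctan2(z[1],z[0])
    print("t",round(s["t"],2),"tcp",T[:3,3].round(4),"tool z heading",round(cur,4),"yaxis",T[:3,1].round(4),"j6",s["joints"][5].round(3),"F",np.round(s["contact_force"],2),"M",np.round(s["torque"],3),"w",round(s["grip_width"],3))
    print("shift(tool)",d.round(1))
    if yaw_z is not None: print("turn (cw +)",round(-(yaw_z-cur),4))
E
python3 - <<'E'
from h import *
im=grab("top");P=cloud(im)
T,s=pose();print(T.round(3))
# key head top: dark pixels
hsv=cv2.cvtColor(im["pixels"],cv2.COLOR_RGB2HSV)
for n,(u,v) in dict(key=(447,219),d1=(402,238),d2=(466,266)).items():
    m=np.zeros((480,640),bool);m[v-14:v+15,u-14:u+15]=True
    m&=(P[...,2]>.085)
    Q=P[m];print(n,m.sum(),Q[:,2].max().round(4),np.median(Q,0).round(4))
    rc=cv2.minAreaRect((Q[:,:2]*1000).astype(np.float32));print(rc)
# stand top
m=(abs(P[...,2]-.045)<.008);m[:195]=0;m[245:]=0;m[:,:415]=0;m[:,470:]=0
rc=cv2.minAreaRect((P[m][:,:2]*1000).astype(np.float32));print("stand",m.sum(),rc)
# base plate & mould
m=(abs(P[...,2]-.052)<.003);m[:170]=0;m[:,:225]=0;m[:,330:]=0;m[240:]=0
rc=cv2.minAreaRect((P[m][:,:2]*1000).astype(np.float32));print("plate",m.sum(),rc)
m=(abs(P[...,2]-.012)<.004);m[:120]=0;m[:,:225]=0;m[:,330:]=0;m[240:]=0
rc=cv2.minAreaRect((P[m][:,:2]*1000).astype(np.float32));print("base",m.sum(),rc)
delta([.523,-.185,.2])
E
```

```text
[[-0.904 -0.     0.429  0.246]
 [-0.429  0.001 -0.904 -0.519]
 [-0.    -1.    -0.001  0.214]
 [ 0.     0.     0.     1.   ]]
key 204 1.0991 [ 0.5257 -0.1871  0.0949]
((437.95526123046875, -50.65301513671875), (35.13713073730469, 363.464599609375), 32.76224899291992)
d1 370 1.0991 [ 0.4842 -0.0892  0.1077]
((421.06005859375, -1.7753982543945312), (44.77755355834961, 265.9045104980469), 35.97787094116211)
d2 365 1.0991 [ 0.4246 -0.2139  0.1072]
((387.040283203125, -69.40608215332031), (38.800262451171875, 345.0174560546875), 14.580979347229004)
stand 1091 ((527.49658203125, -188.9157257080078), (79.02952575683594, 83.43879699707031), 1.4501965045928955)
plate 1981 ((587.8631591796875, 179.57147216796875), (132.17276000976562, 111.36351013183594), 85.41026306152344)
base 2806 ((643.397705078125, 159.6492156982422), (207.06407165527344, 245.14552307128906), 85.56510925292969)
t 0.25 tcp [ 0.2463 -0.5193  0.2141] tool z heading -1.128 yaxis [-2.e-04  8.e-04 -1.e+00] j6 -0.21 F [0.5  1.3  0.77] M [ 0.072 -0.008 -0.028] w 1.001
shift(tool) [-393.2   14.4 -183.4]
```

Call:
{"api": "jog_arm", "payload": {"motion": [[-40,1.4,-18.3,0,0.2],[-40,1.4,-18.3,0,0.2],[-40,1.4,-18.3,0,0.2],[-40,1.4,-18.3,0,0.2],[-40,1.4,-18.3,0,0.2],[-40,1.4,-18.3,0,0.2],[-40,1.4,-18.3,0,0.2],[-40,1.4,-18.3,0,0.2],[-40,1.4,-18.3,0,0.2],[-33,1.4,-18.3,0,0.2],[0,0,0,0.14,0.2],[0,0,0,0.14,0.2],[0,0,0,0.14,0.2],[0,0,0,0,0.2],[0,0,0,0,0.2]]}}

```text
t: 1.75
eef_pos: [0.5229, -0.1858, 0.2005]
orientation: [0.009, -0.009, 0.707, -0.707]
contact_force: [-0.1, 0.1, 0.1]
grip_width: 0.603
```

```bash
python3 - <<'E'
from h import *
delta([.5257,-.187,.2],-1.545)
im=grab("wrist","w1")
E
```

```text
t 1.75 tcp [ 0.5229 -0.1858  0.2005] tool z heading -1.5447 yaxis [-2.e-04  2.e-04 -1.e+00] j6 0.986 F [-0.07  0.1   0.06] M [ 0.011  0.016 -0.02 ] w 0.603
shift(tool) [-2.7  0.5  1.3]
turn (cw +) 0.0003
```

View pics/w1.png

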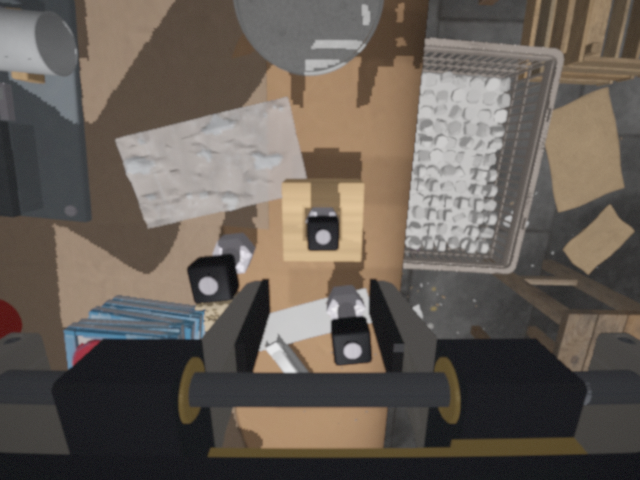

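```bash
python3 - <<'E'
from h import *
im=grab("wrist")
I=im["pixels"][:,:,::-1]
cv2.imwrite("pics/w1c.png",cv2.resize(I[170:270,270:375],None,fx=6,fy=6,interpolation=cv2.INTER_CUBIC))
P=cloud(im)
m=np.zeros((480,640),bool);m[170:270,270:375]=True
print("top z",np.median(P[234,315:320,2]),P[240,323])
k=m&(P[...,2]>.088)&(P[...,2]<.105); Q=P[k]
print(k.sum(),Q.mean(0).round(4),cv2.minAreaRect((Q[:,:2]*1000).astype(np.float32)))
g=cv2.cvtColor(I,cv2.COLOR_BGR2GRAY)
# gray disc centre on top
mm=(k&(g>70)).astype(np.uint8); n,l,st,c=cv2.connectedComponentsWithStats(mm); i=1+st[1:,4].argmax(); print("disc",st[i],c[i],onplane(im,[c[i]],.096))
k=m&(abs(P[...,2]-.045)<.004); Q=P[k];print("stand",k.sum(),Q[:,2].mean(),cv2.minAreaRect((Q[:,:2]*1000).astype(np.float32)))
dk=(m&(g<45)).astype(np.uint8);c,_=cv2.findContours(dk,cv2.RETR_EXTERNAL,cv2.CHAIN_APPROX_NONE);c=max(c,key=cv2.contourArea);q=onplane(im,c.reshape(-1,2),.096);print("dark",cv2.minAreaRect((q[:,:2]*1000).astype(np.float32)))
E
```

```text
top z 0.09663793820805544 [ 0.52558048 -0.18844578  0.09795412]
1048 [ 0.53   -0.1877  0.0952] ((528.8585815429688, -187.54591369628906), (28.082935333251953, 27.752002716064453), 1.9855663776397705)
disc [315 229  17  17 225] [322.65777778 236.91111111] [[ 0.52776042 -0.18811275  0.096     ]]
stand 4758 0.04434421649267845 ((528.6647338867188, -187.52354431152344), (80.48625183105469, 80.22735595703125), 1.2072924375534058)
dark ((535.5724487304688, -187.67507934570312), (20.776580810546875, 24.73387908935547), 2.2916946411132812)
```

View pics/w1c.png

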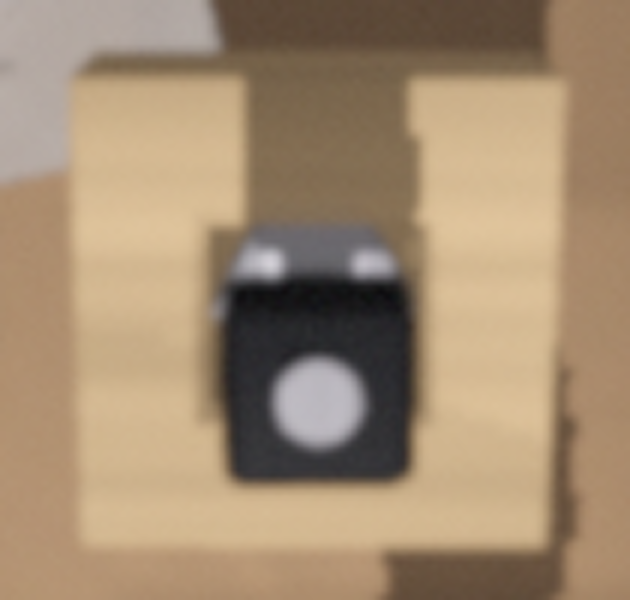

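Call:
{"api": "jog_arm", "payload": {"motion": [[-5.4,30,2,0,0.2],[0,40,0,0,0.2],[0,40,0,0,0.2],[0,24.5,0,0,0.2],[0,0,0,0,0.2],[0,0,0,0,-1],[0,0,0,0,-1],[0,0,0,0,-1],[0,0,0,0,-1],[0,0,0,0,-1]]}}

```text
t: 2.85
eef_pos: [0.5296, -0.1885, 0.0678]
orientation: [-0.009, 0.007, -0.706, 0.708]
contact_force: [-0.9, 0.1, 6.5]
grip_width: 0.303
```

```bash
python3 - <<'E'
from h import *
delta([.5283,-.1878,.2])
E
```

```text
t 2.85 tcp [ 0.5296 -0.1885  0.0678] tool z heading -1.5478 yaxis [ 0.0026 -0.0018 -1.    ] j6 0.991 F [-0.86  0.15  6.47] M [ 0.024  0.153 -0.039] w 0.303
shift(tool) [   1.  -132.2   -0.4]
```

Call:
{"api": "jog_arm", "payload": {"motion": [[0,-8,0,0,-1],[0,-20,0,0,-1],[0,-35,0,0,-1],[0,-35,0,0,-1],[0,-34,0,0,-1],[-8,0,-38.4,0,-1],[-8,0,-38.4,0,-1],[-8,0,-38.4,0,-1],[-8,0,-38.4,0,-1],[-8,0,-38.4,0,-1],[-8,0,-38.4,0,-1],[-8,0,-38.4,0,-1],[-8,0,-38.4,0,-1],[0,0,0,0,-1]]}}

```text
t: 4.25
eef_pos: [0.5847, 0.1254, 0.1976]
orientation: [0.009, -0.01, 0.708, -0.706]
contact_force: [0.7, -0.5, -2.5]
grip_width: 0.302
```

Call:
{"api": "jog_arm", "payload": {"motion": [[0,0,0,-0.08,-1],[0,0,0,-0.14,-1],[0,0,0,-0.14,-1],[0,0,0,-0.14,-1],[0,0,0,-0.14,-1],[0,0,0,-0.14,-1],[0,0,0,-0.14,-1],[0,0,0,-0.14,-1],[0,0,0,-0.14,-1],[0,0,0,-0.14,-1],[0,0,0,-0.14,-1],[0,0,0,-0.09,-1],[0,0,0,0,-1],[0,0,0,0,-1]]}}

```text
t: 5.65
eef_pos: [0.5851, 0.1205, 0.1978]
orientation: [-0.505, 0.505, -0.495, 0.495]
contact_force: [-0.4, 0.8, -2.1]
grip_width: 0.305
```

```bash
python3 - <<'E'
from h import *
delta([.586,.12,.2])
im=grab("wrist","w2")
E
```

```text
t 5.65 tcp [0.5851 0.1205 0.1978] tool z heading 0.0194 yaxis [-1.e-03 -1.e-04 -1.e+00] j6 -0.018 F [-0.37  0.81 -2.13] M [-0.029 -0.062  0.016] w 0.305
shift(tool) [ 0.5 -2.2  0.9]
```

View pics/w2.png

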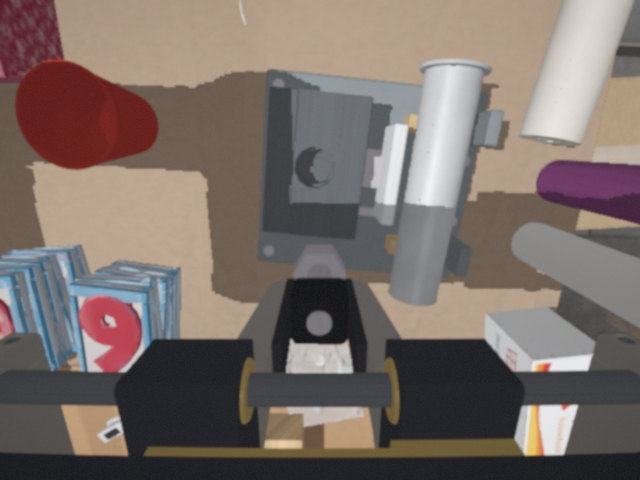

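```bash
python3 - <<'E'
from h import *
im=grab("wrist")
I=im["pixels"][:,:,::-1]
c=I[135:200,280:350].astype(float);c=np.clip(c*2.2,0,255).astype(np.uint8)
cv2.imwrite("pics/w2c.png",cv2.resize(c,None,fx=8,fy=8,interpolation=cv2.INTER_CUBIC))
P=cloud(im);print(P[150,335],P[168,320],P[168,312],P[168,330])
print(onplane(im,[[315,168]],.052))
m=(abs(P[...,2]-.052)<.0035);m[:80]=0;m[250:]=0;m[:,:260]=0;m[:,380:]=0
k=cv2.morphologyEx(m.astype(np.uint8),cv2.MORPH_OPEN,np.ones((3,3)))
n,l,st,c=cv2.connectedComponentsWithStats(k);i=1+st[1:,4].argmax();Q=P[l==i];print(st[i],cv2.minAreaRect((Q[:,:2]*1000).astype(np.float32)))
E
```

```text
[0.5975695  0.19798226 0.05111873] [0.58422342 0.18011121 0.02768184] [0.57624828 0.18000005 0.02832642] [0.59421084 0.1802983  0.0276028 ]
[[0.57950361 0.18152384 0.052     ]]
[  263    86   110   154 12947] ((578.9275512695312, 182.2001953125), (132.34307861328125, 91.6712417602539), 85.65415954589844)
```

View pics/w2c.png

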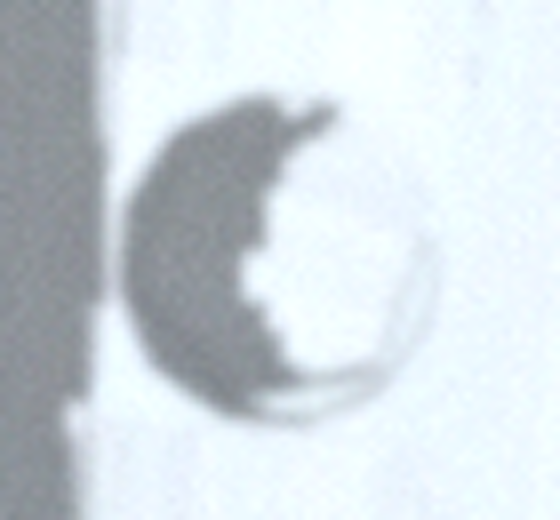

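Call:
{"api": "jog_arm", "payload": {"motion": [[0,25,0,0,-1],[6,30,-4,0,-1],[0,0,0,0,-1],[0,0,0,0,-1],[0,0,0,0,-1]]}}

```text
t: 6.25
eef_pos: [0.583, 0.115, 0.1452]
orientation: [0.506, -0.505, 0.494, -0.495]
contact_force: [0.6, -0.6, -1.8]
grip_width: 0.305
```

```bash
python3 - <<'E'
from h import *
delta([.58,.182,.2])
im=grab("wrist","w3")
I=im["pixels"][:,:,::-1]
P=cloud(im)
u0,v0=proj(im,[[.579,.182,.052]])[0].astype(int);print(u0,v0)
c=I[v0-45:v0+45,u0-50:u0+50].astype(float);print(c.min(),c.max())
c=np.clip((c/255)**.5*330-40,0,255).astype(np.uint8)
d=P[v0-45:v0+45,u0-50:u0+50,2];d=np.clip((d-.02)/.036*255,0,255).astype(np.uint8)
d=cv2.applyColorMap(d,cv2.COLORMAP_JET)
o=np.vstack([c,d]) if 0 else np.hstack([c,d])
cv2.imwrite("pics/w3c.png",cv2.resize(o,None,fx=4,fy=4,interpolation=cv2.INTER_CUBIC))
np.savez("w3.npz",P=P,I=I)
E
```

```text
t 6.25 tcp [0.583  0.115  0.1452] tool z heading 0.0217 yaxis [ 3.3e-03  1.0e-04 -1.0e+00] j6 -0.03 F [ 0.59 -0.58 -1.85] M [-0.026 -0.135  0.007] w 0.305
shift(tool) [-67.1 -54.9  -1.3]
316 164
58.0 126.0
```

View pics/w3c.png

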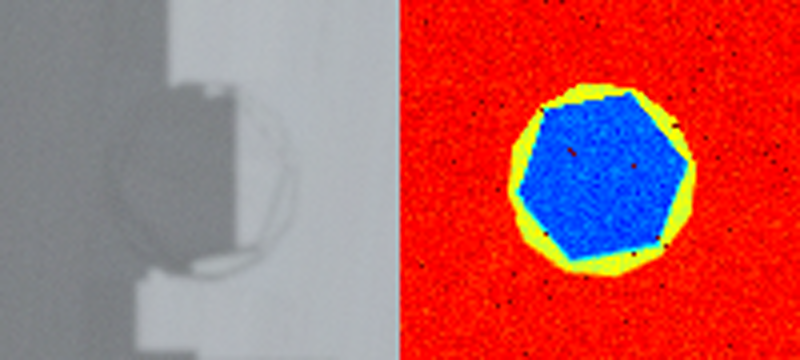

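```bash
cat > hexfit.py <<'E'
from h import *
from scipy.optimize import minimize
def fit(im,c0,zt=.042):
    P=cloud(im);u0,v0=proj(im,[c0])[0].astype(int)
    M=np.zeros((480,640),np.uint8);M[v0-40:v0+40,u0-40:u0+40]=1
    a=((P[...,2]<.0385)&(M>0)).astype(np.uint8);a=cv2.medianBlur(a,5)
    c,_=cv2.findContours(a,cv2.RETR_EXTERNAL,cv2.CHAIN_APPROX_NONE);c=max(c,key=cv2.contourArea).reshape(-1,2)
    q=onplane(im,c,zt)[:,:2]*1000
    b=((P[...,2]<.0475)&(M>0)).astype(np.uint8);b=cv2.medianBlur(b,5)
    cc,_=cv2.findContours(b,cv2.RETR_EXTERNAL,cv2.CHAIN_APPROX_NONE);cc=max(cc,key=cv2.contourArea).reshape(-1,2)
    qb=onplane(im,cc,.052)[:,:2]*1000
    print("bore circle",cv2.minEnclosingCircle(qb.astype(np.float32)),qb.mean(0))
    def f(x):
        d=q-x[:2]; th=np.arctan2(d[:,1],d[:,0])-x[2]; th=(th+np.pi/6)%(np.pi/3)-np.pi/6
        return np.sum(np.abs(np.hypot(*d.T)*np.cos(th)-x[3]))
    best=min((minimize(f,[*q.mean(0),t,15.5],method="Nelder-Mead") for t in np.radians([-25,-15,-5,5,15,25])),key=lambda s:s.fun)
    x=best.x;print("hex c",x[:2].round(2),"flat normal deg mod60",np.degrees(x[2])%60,"apothem",x[3],"err/pt",best.fun/len(q))
    return x
E
python3 - <<'E'
from hexfit import *
im=grab("wrist"); fit(im,[.579,.182,.052])
delta([.579,.182,.145])
E
```

```text
bore circle ((578.6512451171875, 182.08206176757812), 18.32608413696289) [578.70882471 182.19704411]
hex c [578.75 182.12] flat normal deg mod60 40.3017923267046 apothem 14.864619446537342 err/pt 0.22269101239961442
t 6.35 tcp [0.583  0.115  0.1452] tool z heading 0.0219 yaxis [ 3.5e-03  1.0e-04 -1.0e+00] j6 -0.03 F [ 0.4   0.28 -3.03] M [ 0.02  -0.085 -0.017] w 0.301
shift(tool) [-67.1   0.2  -2.5]
```

```bash
python3 - <<'E'
from h import *
im=grab("wrist");T,s=pose();I=im["pixels"];P=cloud(im);g=cv2.cvtColor(I,cv2.COLOR_RGB2GRAY)
Ti=np.linalg.inv(T)
m=np.zeros_like(g);m[300:345,300:340]=(g[300:345,300:340]>70)
n,l,st,c=cv2.connectedComponentsWithStats(m);
for i in range(1,n):
    if st[i,4]>60:
        Q=P[l==i];q=(Q@Ti[:3,:3].T+Ti[:3,3])*1000;print(st[i],c[i],q.mean(0).round(1),np.median(q,0).round(1))
        pl=onplane(im,[c[i]],np.median(Q[:,2])); print((pl@Ti[:3,:3].T+Ti[:3,3])*1000)
# shank/hex region
for v in range(240,300,6): print(v,P[v,318].round(4))
cv2.imwrite("pics/w4.png",cv2.resize(I[220:350,240:400,::-1],None,fx=4,fy=4))
E
```

```text
[306 311  26  25 532] [318.7481203  322.81578947] [ -0.6 -30.   -0.6] [ -0.3 -29.6  -0.5]
[[ -0.35224715 -29.64460157  -0.59646214]]
[300 343  40   2  76] [319.55263158 343.52631579] [31.6  2.  -1.5] [ 12.7 -26.8   0.3]
[[ 12.72765366 -26.82818806  -0.21411192]]
240 [0.5817 0.1214 0.0516]
246 [0.5814 0.1309 0.1004]
252 [0.5814 0.1308 0.1131]
258 [0.5815 0.127  0.1138]
264 [0.5816 0.1237 0.1161]
270 [0.5816 0.1232 0.1253]
276 [0.5816 0.1233 0.1354]
282 [0.5814 0.1294 0.1585]
288 [0.5814 0.129  0.1652]
294 [0.5814 0.1287 0.1714]
```

View pics/w4.png

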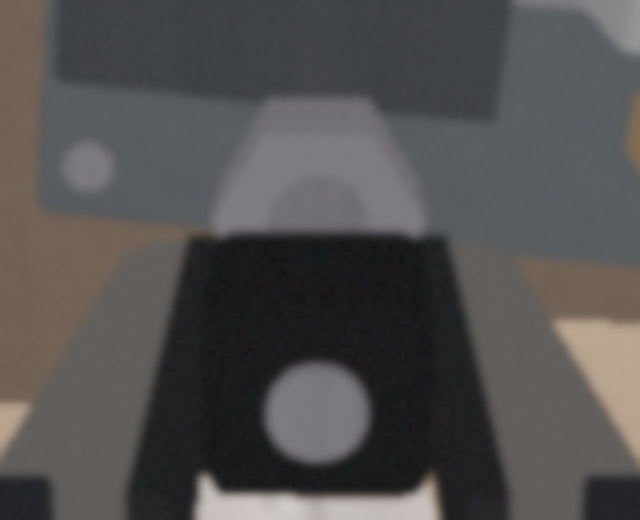

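```bash
python3 - <<'E'
from h import *
delta([.5792,.1817,.145])
E
```

```text
t 6.4 tcp [0.5828 0.115  0.1449] tool z heading 0.022 yaxis [ 0.003  0.    -1.   ] j6 -0.031 F [ 0.09 -0.74 -2.59] M [-0.077 -0.054  0.045] w 0.299
shift(tool) [-66.8  -0.1  -2.1]
```

Call:
{"api": "jog_arm", "payload": {"motion": [[-22.8,0,-0.7,0,-1],[-22,0,-0.7,0,-1],[-22,0,-0.7,0,-1],[0,0,0,-0.08,-1],[0,0,0,-0.078,-1],[0,10,0,0,-1],[0,15,0,0,-1],[0,0,0,0,-1],[0,0,0,0,-1],[0,0,0,0,-1],[0,0,0,0,-1]]}}

```text
t: 7.5
eef_pos: [0.5785, 0.1815, 0.1186]
orientation: [0.543, -0.543, 0.453, -0.453]
contact_force: [0.2, 0.2, -3.0]
grip_width: 0.304
```

```bash
python3 - <<'E'
from h import *
delta([.5792,.1817,.12])
im=grab("wrist")
cv2.imwrite("pics/w5.png",cv2.resize(im["pixels"][180:350,220:420,::-1],None,fx=4,fy=3.5))
E
```

```text
t 7.5 tcp [0.5785 0.1815 0.1186] tool z heading 0.1796 yaxis [ 1.e-03  1.e-04 -1.e+00] j6 -0.075 F [ 0.17  0.21 -3.02] M [-0.019 -0.13  -0.04 ] w 0.304
shift(tool) [-0.1 -1.4  0.8]
```

View pics/w5.png

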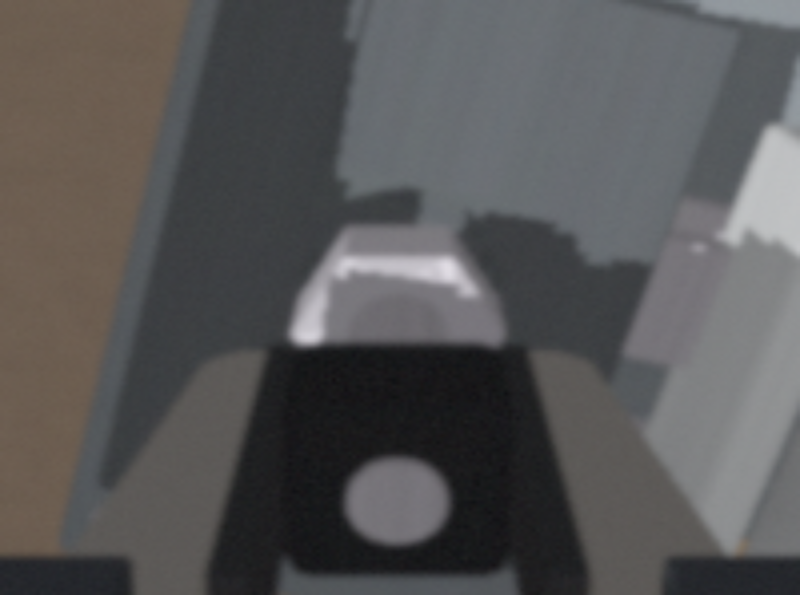

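Call:
{"api": "jog_arm", "payload": {"motion": [[0,5,0.7,0,-1],[0,5,0,0,-1],[0,3,0,0,-1],[0,2,0,0,-1],[0,2,0,0,-1],[0,0,0,0,-1]]}}

```text
t: 8.15
eef_pos: [0.5785, 0.1816, 0.1008]
orientation: [-0.543, 0.543, -0.453, 0.453]
contact_force: [-0.5, 0.4, -2.8]
grip_width: 0.304
```

Call:
{"api": "jog_arm", "payload": {"motion": [[0,2,0.4,0,-1],[0,2,0,0,-1],[0,2,0,0,-1],[0,1,0,0,-1],[0,0,0,0,-1]]}}

```text
t: 8.65
eef_pos: [0.5789, 0.1817, 0.0938]
orientation: [-0.543, 0.543, -0.453, 0.453]
contact_force: [-0.1, 0.1, -2.9]
grip_width: 0.304
```

Call:
{"api": "jog_arm", "payload": {"motion": [[0,2,0,0,-1],[0,2,0,0,-1],[0,1,0,0,-1],[0,1,0,0,-1],[0,0,0,0,-1]]}}

```text
t: 9.15
eef_pos: [0.579, 0.1817, 0.0879]
orientation: [-0.543, 0.543, -0.453, 0.453]
contact_force: [1.0, -0.5, -3.2]
grip_width: 0.303
```

Call:
{"api": "jog_arm", "payload": {"motion": [[0,1.5,0,0,-1],[0,1.5,0,0,-1],[0,1,0,0,-1],[0,0.5,0,0,-1],[0,0,0,0,-1]]}}

```text
t: 9.65
eef_pos: [0.5792, 0.1818, 0.084]
orientation: [-0.543, 0.543, -0.453, 0.453]
contact_force: [-0.5, -0.2, 1.3]
grip_width: 0.303
```

Call:
{"api": "jog_arm", "payload": {"motion": [[0,0.5,0,0,-1],[0,0,0,0,-1],[0,0,0,0,-1],[0,0,0,0,-1]]}}

```text
t: 10.05
eef_pos: [0.5792, 0.1818, 0.0839]
orientation: [0.543, -0.543, 0.453, -0.453]
contact_force: [-2.4, -0.0, 5.5]
grip_width: 0.306
```

```bash
python3 - <<'E'
from h import *
delta([.5792,.1817,.12])
im=grab("wrist");T,s=pose();P=cloud(im);g=cv2.cvtColor(im["pixels"],cv2.COLOR_RGB2GRAY)
m=np.zeros_like(g);m[300:345,300:340]=(g[300:345,300:340]>70)
n,l,st,c=cv2.connectedComponentsWithStats(m);i=1+st[1:,4].argmax();print("head top z",np.median(P[l==i],0), "expect .112 seated")
E
```

```text
t 10.05 tcp [0.5792 0.1818 0.0839] tool z heading 0.1802 yaxis [ 2.e-04 -1.e-04 -1.e+00] j6 -0.075 F [-2.39 -0.01  5.53] M [-0.28   0.682 -0.024] w 0.306
shift(tool) [  0.1 -36.1  -0. ]
head top z [0.57840483 0.18207884 0.1132679 ] expect .112 seated
```

Call:
{"api": "jog_arm", "payload": {"motion": [[0,0,0,0.03,-1],[0,0,0,0.05,-1],[0,0,0,0.05,-1],[0,0,0,0.05,-1],[0,0,0,0.05,-1],[0,0,0,0.05,-1]]}}

```text
t: 10.7
eef_pos: [0.5794, 0.1814, 0.0839]
orientation: [-0.474, 0.474, -0.524, 0.525]
contact_force: [-2.1, -2.5, 5.0]
grip_width: 0.299
```

```bash
python3 - <<'E'
from h import *
delta([.5792,.1817,.12])
E
```

```text
t 10.7 tcp [0.5794 0.1814 0.0839] tool z heading -0.1012 yaxis [ 6.e-04 -8.e-04 -1.e+00] j6 0.207 F [-2.14 -2.47  5.04] M [-0.487  0.495  0.223] w 0.299
shift(tool) [ -0.2 -36.1  -0.2]
```

Call:
{"api": "jog_arm", "payload": {"motion": [[0,0,0,0.05,-1],[0,0,0,0.05,-1],[0,0,0,0.05,-1],[0,0,0,0.05,-1],[0,0,0,0.05,-1],[0,0,0,0.05,-1],[0,0,0,0.05,-1],[0,0,0,0.05,-1],[0,0,0,0.05,-1],[0,0,0,0.05,-1]]}}

```text
t: 11.7
eef_pos: [0.5794, 0.1815, 0.0839]
orientation: [-0.33, 0.329, -0.625, 0.626]
contact_force: [-2.6, -1.5, 5.3]
grip_width: 0.302
```

```bash
python3 - <<'E'
from h import *
delta([.5792,.1817,.12])
E
```

```text
t 11.7 tcp [0.5794 0.1815 0.0839] tool z heading -0.6012 yaxis [ 7.e-04 -7.e-04 -1.e+00] j6 0.707 F [-2.57 -1.5   5.26] M [-0.388  0.557  0.28 ] w 0.302
shift(tool) [ -0.  -36.1  -0.3]
```

Call:
{"api": "jog_arm", "payload": {"motion": [[0,0,0,0.05,-1],[0,0,0,0.05,-1],[0,0,0,0.05,-1],[0,0,0,0.05,-1],[0,0,0,0.05,-1],[0,0,0,0.05,-1],[0,0,0,0.05,-1],[0,0,0,0.05,-1],[0,0,0,0.05,-1],[0,0,0,0.05,-1],[0,0,0,0.05,-1],[0,0,0,0.05,-1],[0,0,0,0.05,-1],[0,0,0,0.05,-1],[0,0,0,0.05,-1],[0,0,0,0.05,-1]]}}

```text
t: 13.3
eef_pos: [0.5795, 0.1816, 0.0839]
orientation: [-0.06, 0.06, -0.704, 0.705]
contact_force: [-1.6, -2.0, 4.0]
grip_width: 0.304
```

```bash
python3 - <<'E'
from h import *
delta([.5792,.1817,.12])
E
```

```text
t 13.3 tcp [0.5795 0.1816 0.0839] tool z heading -1.4013 yaxis [ 9.e-04 -5.e-04 -1.e+00] j6 1.507 F [-1.57 -2.02  3.96] M [-0.364  0.51   0.24 ] w 0.304
shift(tool) [  0.3 -36.1  -0.1]
```

Call:
{"api": "jog_arm", "payload": {"motion": [[0,0,0,0,-1],[0,0,0,0,0.2],[0,0,0,0,0.2],[0,0,0,0,0.2],[0,0,0,0,0.2],[0,0,0,-0.1,0.2],[0,0,0,-0.14,0.2],[0,0,0,-0.14,0.2],[0,0,0,-0.14,0.2],[0,0,0,-0.14,0.2],[0,0,0,-0.14,0.2],[0,0,0,-0.14,0.2],[0,0,0,-0.14,0.2],[0,0,0,-0.14,0.2],[0,0,0,-0.14,0.2],[0,0,0,-0.14,0.2],[0,0,0,-0.07,0.2],[0,0,0,0,0.2],[0,0,0,0,0.2]]}}

```text
t: 15.2
eef_pos: [0.5791, 0.1818, 0.083]
orientation: [0.54, -0.54, 0.456, -0.456]
contact_force: [-0.3, -0.1, -0.3]
grip_width: 0.596
```

```bash
python3 - <<'E'
from h import *
delta([.5792,.1817,.12])
im=grab("wrist");P=cloud(im)
cv2.imwrite("pics/w6.png",cv2.resize(im["pixels"][180:350,220:420,::-1],None,fx=4,fy=3.5))
g=cv2.cvtColor(im["pixels"],cv2.COLOR_RGB2GRAY)
m=np.zeros_like(g);m[300:345,300:340]=(g[300:345,300:340]>70)
n,l,st,c=cv2.connectedComponentsWithStats(m);i=1+st[1:,4].argmax();print("head top",np.median(P[l==i],0))
k=(abs(P[...,2]-.113)<.004);k[:,:260]=0;k[:,380:]=0;k[:250]=0;Q=P[k];print(k.sum(),cv2.minAreaRect((Q[:,:2]*1000).astype(np.float32)))
E
```

```text
t 15.2 tcp [0.5791 0.1818 0.083 ] tool z heading 0.1683 yaxis [-0.e+00  1.e-04 -1.e+00] j6 -0.063 F [-0.26 -0.09 -0.28] M [-0.008 -0.122 -0.009] w 0.596
shift(tool) [  0.1 -37.    0.1]
head top [0.57816954 0.18247863 0.11337694]
3077 ((578.576904296875, 182.80264282226562), (56.34822463989258, 27.504135131835938), 9.643556594848633)
```

View pics/w6.png

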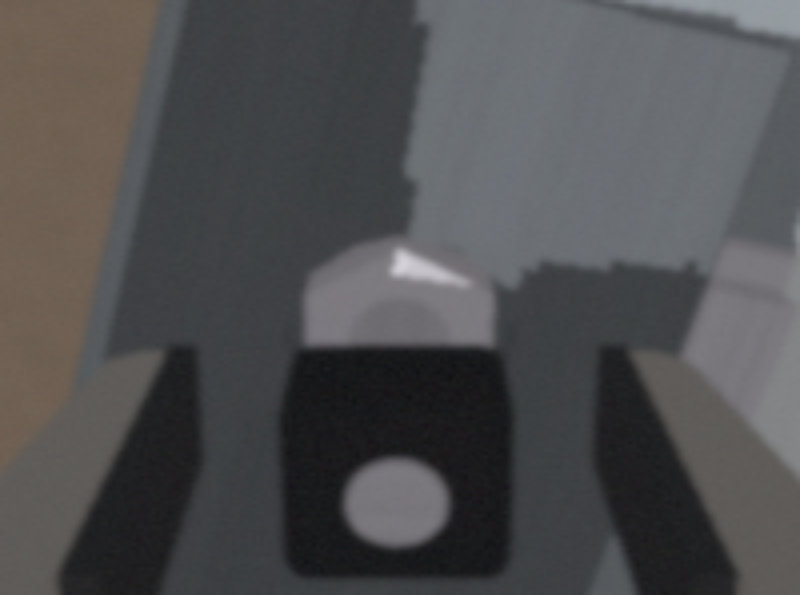

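Call:
{"api": "jog_arm", "payload": {"motion": [[0,0,0,0,-1],[0,0,0,0,-1],[0,0,0,0,-1],[0,0,0,0,-1],[0,0,0,0,-1],[0,0,0,0.03,-1],[0,0,0,0.04,-1],[0,0,0,0.04,-1],[0,0,0,0.04,-1],[0,0,0,0.04,-1],[0,0,0,0.04,-1],[0,0,0,0.04,-1]]}}

```text
t: 16.45
eef_pos: [0.5793, 0.1818, 0.0831]
orientation: [-0.474, 0.474, -0.525, 0.525]
contact_force: [2.0, -0.2, -1.5]
grip_width: 0.303
```

```bash
python3 - <<'E'
from h import *
delta([.5792,.1817,.12])
E
```

```text
t 16.45 tcp [0.5793 0.1818 0.0831] tool z heading -0.1012 yaxis [ 5.e-04  0.e+00 -1.e+00] j6 0.207 F [ 1.96 -0.16 -1.53] M [ 0.084 -0.209  0.252] w 0.303
shift(tool) [  0.1 -36.9  -0. ]
```

Call:
{"api": "jog_arm", "payload": {"motion": [[0,0,0,0.03,-1],[0,0,0,0.03,-1],[0,0,0,0.03,-1]]}}

```text
t: 16.75
eef_pos: [0.5793, 0.1818, 0.0831]
orientation: [-0.45, 0.45, -0.545, 0.545]
contact_force: [1.8, -0.6, -0.7]
grip_width: 0.302
```

```bash
cat > c.py <<'E'
from h import *
delta([.5792,.1817,.12])
E
python3 c.py
```

```text
t 16.75 tcp [0.5793 0.1818 0.0831] tool z heading -0.1909 yaxis [ 5.e-04  1.e-04 -1.e+00] j6 0.296 F [ 1.82 -0.58 -0.72] M [ 0.077 -0.217  0.178] w 0.302
shift(tool) [  0.1 -36.9  -0.1]
```

Call:
{"api": "jog_arm", "payload": {"motion": [[0,0,0,0.03,-1],[0,0,0,0.03,-1],[0,0,0,0.03,-1]]}}

```text
t: 17.05
eef_pos: [0.5793, 0.1819, 0.0831]
orientation: [-0.425, 0.425, -0.565, 0.565]
contact_force: [1.1, 0.5, -2.2]
grip_width: 0.301
```

```bash
python3 c.py
```

```text
t 17.05 tcp [0.5793 0.1819 0.0831] tool z heading -0.2809 yaxis [ 6.e-04  1.e-04 -1.e+00] j6 0.386 F [ 1.12  0.51 -2.16] M [ 0.092 -0.252  0.223] w 0.301
shift(tool) [  0.2 -36.9  -0.1]
```

Call:
{"api": "jog_arm", "payload": {"motion": [[0,0,0,0.03,-1],[0,0,0,0.03,-1],[0,0,0,0.03,-1]]}}

```text
t: 17.35
eef_pos: [0.5794, 0.1818, 0.0831]
orientation: [-0.399, 0.399, -0.584, 0.584]
contact_force: [1.5, 0.5, -0.8]
grip_width: 0.304
```

```bash
python3 c.py
```

```text
t 17.35 tcp [0.5794 0.1818 0.0831] tool z heading -0.3709 yaxis [ 7.e-04  1.e-04 -1.e+00] j6 0.476 F [ 1.46  0.51 -0.79] M [ 0.03  -0.206  0.136] w 0.304
shift(tool) [  0.2 -36.9  -0.1]
```

Call:
{"api": "jog_arm", "payload": {"motion": [[0,0,0,0.03,-1],[0,0,0,0.03,-1],[0,0,0,0.03,-1]]}}

```text
t: 17.65
eef_pos: [0.5794, 0.1819, 0.0831]
orientation: [-0.373, 0.372, -0.601, 0.601]
contact_force: [0.7, -0.2, -1.8]
grip_width: 0.303
```

```bash
python3 c.py
```

```text
t 17.65 tcp [0.5794 0.1819 0.0831] tool z heading -0.4609 yaxis [ 8.e-04  1.e-04 -1.e+00] j6 0.566 F [ 0.67 -0.2  -1.76] M [ 0.06  -0.343  0.212] w 0.303
shift(tool) [  0.2 -36.9  -0.1]
```

Call:
{"api": "jog_arm", "payload": {"motion": [[0,0,0,0.03,-1],[0,0,0,0.03,-1],[0,0,0,0.03,-1]]}}

```text
t: 17.95
eef_pos: [0.5795, 0.1818, 0.0831]
orientation: [-0.345, 0.345, -0.617, 0.617]
contact_force: [0.9, 0.9, -1.2]
grip_width: 0.302
```

```bash
python3 c.py
```

```text
t 17.95 tcp [0.5795 0.1818 0.0831] tool z heading -0.5509 yaxis [ 9.e-04  1.e-04 -1.e+00] j6 0.656 F [ 0.87  0.88 -1.23] M [ 0.005 -0.376  0.124] w 0.302
shift(tool) [  0.2 -36.9  -0.1]
```

Call:
{"api": "jog_arm", "payload": {"motion": [[0,0,0,0.03,-1],[0,0,0,0.03,-1],[0,0,0,0.03,-1]]}}

```text
t: 18.25
eef_pos: [0.5795, 0.1818, 0.0831]
orientation: [-0.317, 0.317, -0.632, 0.632]
contact_force: [0.1, -0.2, -1.7]
grip_width: 0.304
```

```bash
python3 c.py
```

```text
t 18.25 tcp [0.5795 0.1818 0.0831] tool z heading -0.6409 yaxis [ 1.e-03  1.e-04 -1.e+00] j6 0.746 F [ 0.13 -0.16 -1.73] M [ 0.109 -0.316  0.222] w 0.304
shift(tool) [  0.2 -36.9  -0.1]
```

Call:
{"api": "jog_arm", "payload": {"motion": [[0,0,0,0.03,-1],[0,0,0,0.03,-1],[0,0,0,0.03,-1]]}}

```text
t: 18.55
eef_pos: [0.5795, 0.1818, 0.0831]
orientation: [-0.289, 0.288, -0.646, 0.646]
contact_force: [1.0, 0.6, -1.6]
grip_width: 0.301
```

```bash
python3 c.py
```

```text
t 18.55 tcp [0.5795 0.1818 0.0831] tool z heading -0.7309 yaxis [ 1.1e-03  1.0e-04 -1.0e+00] j6 0.836 F [ 1.02  0.59 -1.6 ] M [ 0.025 -0.274  0.189] w 0.301
shift(tool) [  0.3 -36.9  -0.1]
```

Call:
{"api": "jog_arm", "payload": {"motion": [[0,0,0,0.03,-1],[0,0,0,0.03,-1],[0,0,0,0.03,-1]]}}

```text
t: 18.85
eef_pos: [0.5795, 0.1818, 0.0831]
orientation: [-0.259, 0.259, -0.658, 0.658]
contact_force: [1.6, 0.0, -1.1]
grip_width: 0.3
```

```bash
python3 c.py
```

```text
t 18.85 tcp [0.5795 0.1818 0.0831] tool z heading -0.8209 yaxis [ 1.1e-03  1.0e-04 -1.0e+00] j6 0.926 F [ 1.61  0.04 -1.08] M [ 0.054 -0.321  0.217] w 0.3
shift(tool) [  0.3 -36.9  -0.1]
```

Call:
{"api": "jog_arm", "payload": {"motion": [[0,0,0,0.03,-1],[0,0,0,0.03,-1],[0,0,0,0.03,-1]]}}

```text
t: 19.15
eef_pos: [0.5795, 0.1818, 0.0831]
orientation: [-0.23, 0.229, -0.669, 0.669]
contact_force: [2.0, -0.6, -2.4]
grip_width: 0.301
```

```bash
python3 c.py
```

```text
t 19.15 tcp [0.5795 0.1818 0.0831] tool z heading -0.9109 yaxis [ 1.1e-03  1.0e-04 -1.0e+00] j6 1.016 F [ 1.96 -0.59 -2.37] M [ 0.06  -0.404  0.207] w 0.301
shift(tool) [  0.3 -36.9  -0.1]
```

Call:
{"api": "jog_arm", "payload": {"motion": [[0,0,0,0.03,-1],[0,0,0,0.03,-1],[0,0,0,0.03,-1]]}}

```text
t: 19.45
eef_pos: [0.5796, 0.1818, 0.0831]
orientation: [-0.199, 0.198, -0.678, 0.679]
contact_force: [1.3, -0.1, -1.4]
grip_width: 0.304
```

```bash
python3 c.py
```

```text
t 19.45 tcp [0.5796 0.1818 0.0831] tool z heading -1.0009 yaxis [ 1.3e-03  1.0e-04 -1.0e+00] j6 1.106 F [ 1.35 -0.14 -1.42] M [ 0.073 -0.357  0.157] w 0.304
shift(tool) [  0.3 -36.9  -0.1]
```

Call:
{"api": "jog_arm", "payload": {"motion": [[0,0,0,0.03,-1],[0,0,0,0.03,-1],[0,0,0,0.03,-1]]}}

```text
t: 19.75
eef_pos: [0.5796, 0.1818, 0.0831]
orientation: [-0.168, 0.168, -0.687, 0.687]
contact_force: [2.1, -0.0, -1.0]
grip_width: 0.297
```

```bash
python3 c.py
```

```text
t 19.75 tcp [0.5796 0.1818 0.0831] tool z heading -1.0909 yaxis [ 1.3e-03  1.0e-04 -1.0e+00] j6 1.196 F [ 2.06 -0.   -1.03] M [ 0.156 -0.349  0.155] w 0.297
shift(tool) [  0.4 -36.9  -0.1]
```

Call:
{"api": "jog_arm", "payload": {"motion": [[0,0,0,0.03,-1],[0,0,0,0.03,-1],[0,0,0,0.03,-1]]}}

```text
t: 20.05
eef_pos: [0.5796, 0.1818, 0.0831]
orientation: [-0.138, 0.137, -0.693, 0.694]
contact_force: [2.2, 0.2, -1.2]
grip_width: 0.305
```

```bash
python3 c.py
```

```text
t 20.05 tcp [0.5796 0.1818 0.0831] tool z heading -1.1795 yaxis [ 1.4e-03 -2.0e-04 -1.0e+00] j6 1.285 F [ 2.19  0.25 -1.25] M [ 0.034 -0.417  0.827] w 0.305
shift(tool) [  0.4 -36.9  -0.1]
```

Call:
{"api": "jog_arm", "payload": {"motion": [[0,0,0,0,-1],[0,0,0,0,-1]]}}

```text
t: 20.25
eef_pos: [0.5796, 0.1818, 0.0832]
orientation: [-0.138, 0.137, -0.693, 0.694]
contact_force: [3.0, 0.6, -2.4]
grip_width: 0.307
```

```bash
python3 c.py
```

```text
t 20.25 tcp [0.5796 0.1818 0.0832] tool z heading -1.1784 yaxis [ 1.2e-03 -2.0e-04 -1.0e+00] j6 1.284 F [ 3.01  0.64 -2.44] M [ 0.086 -0.636  0.797] w 0.307
shift(tool) [  0.3 -36.8  -0.1]
```

Call:
{"api": "jog_arm", "payload": {"motion": [[0,0,0,0,0.3],[0,0,0,0,0.3],[0,0,0,0,0.3],[0,0,0,0,0.3],[0,0,0,0,0.3],[0,-10,0,0,0.3],[0,-20,0,0,0.3],[0,-40,0,0,0.3],[0,-40,0,0,0.3],[0,-10,0,0,0.3],[0,0,0,0,0.3],[0,0,0,0,0.3]]}}

```text
t: 21.45
eef_pos: [0.5783, 0.1816, 0.2017]
orientation: [0.137, -0.138, 0.694, -0.694]
contact_force: [-0.0, 0.3, -0.9]
grip_width: 0.649
```

```bash
python3 c.py; python3 - <<'E'
from h import *
im=grab("wrist","w7");P=cloud(im)
k=(abs(P[...,2]-.113)<.004);u,v=proj(im,[[.579,.182,.112]])[0].astype(int)
m=np.zeros_like(k);m[v-40:v+40,u-40:u+40]=1;k&=m;Q=P[k];print((u,v),k.sum(),Q.mean(0).round(4),Q[:,2].std(),cv2.minAreaRect((Q[:,:2]*1000).astype(np.float32)))
k=(P[...,2]>.055)&(P[...,2]<.062)&m
im=grab("top","t7");P=cloud(im)
for n,uv in dict(cup=(248,293),spool=(172,246),stap=(430,315)).items(): print(n,P[uv[1],uv[0]].round(4))
E
```

```text
t 21.45 tcp [0.5783 0.1816 0.2017] tool z heading -1.18 yaxis [-2.1e-03 -2.0e-04 -1.0e+00] j6 1.285 F [-0.01  0.26 -0.89] M [ 0.037  0.032 -0.053] w 0.649
shift(tool) [-1.  81.7  0.3]
(np.int64(320), np.int64(246)) 1048 [0.5796 0.1833 0.1115] 0.0011182532342342943 ((579.0934448242188, 182.97616577148438), (27.67131233215332, 27.871662139892578), 24.208049774169922)
cup [0.3511 0.1516 0.6312]
spool [0.4825 0.3805 0.066 ]
stap [ 0.3307 -0.1565  0.0255]
```

View pics/w7.png

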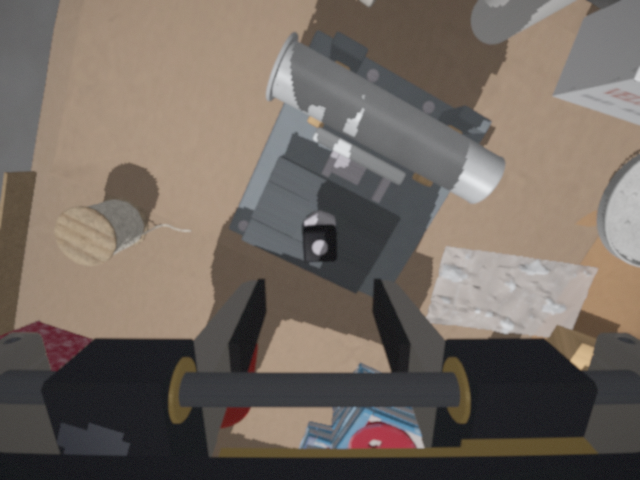

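View pics/t7.png

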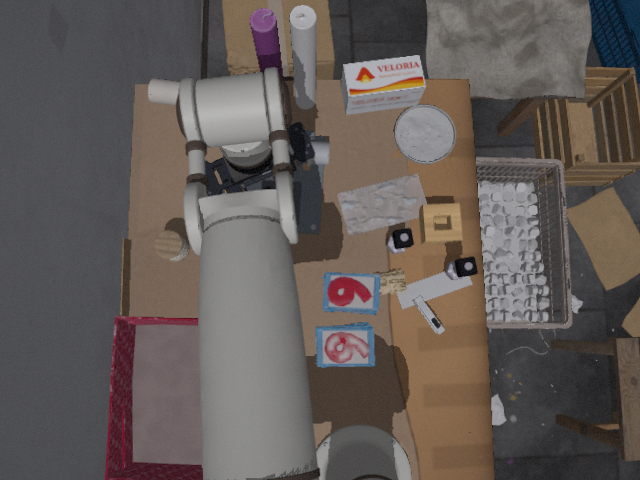

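The wrist view shows the key standing upright in the bore at px (320,244), with its head top level at about 0.112 m, which is the seated height. The jaw is up against the mould. In the top view the spool (172,246) and stapler (430,315) haven't moved, the stand is empty, and the arm hides the cup.

```bash
python3 -c "
from station import sign_off
print(sign_off())"
```

```text
the job is handed in; nothing more can be done
None
```

The hex key is seated in the screw, the screw is up against its stop, and I handed the job in at about 21.5 s of the 72 s allowed. No verdict was reported.

- **Seating:** I took the smallest key from the stand and found the bore and the socket's angle from the wrist camera's depth image. The key went straight down to the socket floor with about 8 N of push. No search over the plate was needed.
- **Turning:** I turned the screw clockwise a quarter turn, regripped the head, then turned about 1.35 rad more, roughly 2.9 rad in all. Drag while turning was 0.12 to 0.28 N m. At the end the torque rose to 0.83 N m and held at 0.80 N m with the arm still, so I stopped there. Then I opened the gripper and lifted clear.

**Last checks:**
- **Key:** it stands upright and released. Its head top reads 0.1115–0.113 m against 0.112 m when seated, and its angle matches the last grip to within 2°.
- **Spool and stapler:** they read within about 1 mm of where they started.
- **Cup:** the arm hid it in the last top view, so I did not measure it again. No contact was felt near it.
- **Jaw:** I did not measure its travel directly. That it is closed rests on the held torque, the total turn and the wrist view.

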